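Slow the vial shaker and hold its guard open

TASK

The vial shaker has to be slowed to loading speed before its guard is opened: slide the grip on the speed controller along its track until it is level with the small pointer clip, and leave it there. Then lift the shaker's guard, which falls shut by itself, by its rod handle and hold it open at 45 degrees so that a colleague can reach the vials; finish while still holding it there, do not let go. Leave the glassware, vials and other things on the bench standing where they are.

Things in the scene. Friction and masses are not known exactly. Their poses are not given: they have to be found in the camera images.
- hinge_axis (a point): middle of the guard's hinge line, fixed to the shaker: a white tray 240 (x) by 260 (y) by 85 mm high, full of vials, fixed to the table left or right of the robot's midline. The point lies over the tray's far edge, 85.5 mm above the table. Axes are the shaker's and stay put: -x points from hinge to front (handle side), y along the hinge, z up
- guard (a joint): guard angle in rad about the hinge's y axis: 0 shut, growing as the front edge lifts, limit 1.4. Grey frame with clear window, 240 (x) by 260 (y) by 8 mm; its underside is level with the hinge line when shut. Weight (about 0.3 kg, varies) and a weak spring shut it from any angle; 1 to 3 N at the handle hold it at 45 degrees
- guard_handle: round steel rod handle parallel to the hinge, 12 mm thick, 104 mm long between two flat posts. Origin at the rod's centre: x -225, y 0, z +46 mm from hinge_axis in axes that turn with the guard, so 38 mm above the guard's top face, 131.5 mm above the table when shut. The rod turns freely about its own length in the posts, so fingers pinching it from above may keep pointing down
- speed_top (a point): centre of the top of the speed slider's grip: black block 28 (x, across the track) by 20 (y, along it) by 36 mm high, top 71.5 mm above the table. It runs on the controller: a white box 110 (x) by 200 (y) by 35 mm high, fixed to the table across the midline from the shaker. Axes: y along the track, away from the robot; z up
- speed (a joint): position in m of the slider grip along its track: 0 at the end nearest the robot (fast), growing along +y of speed_top to 0.12 at the far end; friction of about 1.5 N keeps it where it is left
- pointer: small dark steel pointer clip fixed on the controller's top, marking loading speed: 5 mm wide finger, top 40 mm above the table, lying 31 to 55 mm from the track's middle line on the +x side. Origin on that middle line, level with the clip, 35 mm above the table; axes as speed_top. The grip is level with it when speed_top has y = 0 in this frame
- vial_a: a small white plastic screw-top vial, 34 mm across, 64 mm high, standing beside the controller; origin at its underside; to be left alone
- vial_b: a second vial like vial_a, standing on the other side of the controller; to be left alone
- pipette: a white pipette lying on the table between the controller and the robot, 240 mm long, 30 mm thick; origin at its underside, x along it; to be left alone
- wash_bottle: a white plastic bottle, 64 mm across, 160 mm high, on the left of the table; origin at its underside; to be left alone
- tube_holder: a round white holder full of tubes, 84 mm across, 165 mm high, on the right of the table; origin at its underside; to be left alone
There are look-alikes about, which are no part of the job. What is shaped like the part that bears speed_top but orange is not meant.

How it is judged:
By the outcome, as a careful person would: the job done as asked, in the order asked, and still so for the second after the job is handed in, while the arm keeps its last pose, push and grip.
It also fails if it takes over 53 s, if anything falls off the work surface, if the arm or the gripper's body presses on something with over 40 N, if the wrist force passes 120 N, or if a joint passes its speed limit or range.

ROBOT

A 7-joint arm with a two-finger parallel gripper is mounted at the origin on the work surface. World frame = base frame: x ahead of the robot, y to its left, z up, the work surface at z = 0. Lengths are in m, angles in rad, forces in N, time in s.
With the tool pointing down it reaches from about 0.4 to 0.85 m from the base axis. Payload 10.4 kg.
Tool frame: the origin (TCP) lies between the finger pads; the fingertips stand ahead of it and the grasp point (between the pads) lies 3 mm ahead of it (r.tips_ahead is the z of the fingertips in the tool frame, in m); z points along the fingers, y is the line along which they close (so a half turn about z gives the same grasp; the last joint's range is limited). The gripper opens to 87 mm and grips with 3 to 60 N. Pads are 19 mm wide; open, the fingers measure 117 mm over their backs; the gripper's body (75 mm by 190 mm) begins 51 mm behind the grasp point.
Start: joints at [-1.33, 0.332, -0.065, 1.46, 0.022, 1.35, -0.088], TCP at [0.163, 0.603, 0.245] pointing down, gripper open.
Joint ranges: [-2.6, 2.6], [-0.5, 2.12], [-1.47, 1.34], [0.16, 2.42], [-1.27, 4.41], [0.06, 2.06], [-2.6, 2.6]. Speed limits (rad/s): [2.22, 2.22, 2.79, 2.79, 3.14, 3.14, 3.14].

INTERFACE

Orientations are given as a unit quaternion [x, y, z, w].
In Python, from bench import telemetry, camera, get_calibration, r gives the robot as it stands.
- The arm moves only by the tool drive_tool, never from a script. Its argument "series" is one flat list of numbers, 7 for each row, row after row: the turn, a rotation vector about the tool's x, y, z in units of 5 degrees (1.0 is 5 degrees), then the shift along the tool's x, y, z in units of 40 mm (1.0 is 40 mm), then the opening, from -1 (shut) to 1 (fully open). A call has 1 to 10 rows; each row is the pose to reach, as a shift and turn from the pose commanded when the call began, along the tool's axes at that moment; what a row does not reach only later rows make up. A row lasts 1/12 s, in which the tool goes at most 41.7 mm and 7.16 degrees, less where a joint would pass 70% of its speed; a pose out of reach is approached as far as the arm can. A call with a gripper value outside its range is refused whole. The fingers move at their own pace and stop on an object; "grip_force" is the grip in N (left out, the last holds). Time passes only in rows, so rows that repeat a pose let the fingers close. It gives the time, the measured TCP pose, the force, the opening and the grip force at its end, in the units of the state.
- telemetry.read_state(): the state, without advancing time (a new reading comes with each control period).
- camera(name): name is "scene" or "top"; returns the picture (480x640x3 uint8, red, green, blue); there is no depth.
- get_calibration(name): a dict with "fovy" (degrees; the focal length in pixels is half the picture's height over the tangent of half this angle, whatever the lens; pixels are square), "cx", "cy" (the principal point, pixels), "xyz" and "rotation" of the camera in the world. Camera axes: x right, y up, looking along -z (the intrinsics and any distortion apply to the point x, -y, -z); pixel columns grow to the right and rows downward; lengths in m; the calibration is good to about 2 mm. A picture is of the moment at which its call begins. get_calibration takes no time and is no camera call.
- r.close_job(): hands the job in; it is judged then, once.
The state is a dict: "time": time; "joint_positions": joint angles; "joint_vel": joint speeds; "joint_torque": joint torques, N m; "ee_pos": TCP position; "eef_rot": TCP orientation; "ft_force": force on the tool from outside, world axes, zero at the start; "torque": the same for the moment, N m; "width": finger opening in m; "grip_force": force on a finger pad.
Only numpy, scipy, OpenCV 4.12 (cv2) and the standard library are available. Lean on these libraries where they do the work, as an engineer would, in place of code of your own. Each camera call takes 0.05 s, during which the arm holds its last target. There are 200 camera calls.

## Working session

There is one attempt and no reset: what is moved stays moved. The work goes in short steps, Python scripts to look and compute and a tool call to move; the robot and the scene stay as the last step left them, time stands still between calls to the robot, and variables do not carry over. Pictures are saved under pics/ and viewed, at most 10 in all, crops included, and the job is handed in when it is done.

Besides the shell and the picture viewer there is one more tool, called after "Emit:" by a JSON object that holds its "op" and its "data". drive_tool: Moves the arm, as the interface text tells. Its arguments: {"type":"object","properties":{"series":{"type":"array"},"grip_force":{"type":"number"}},"required":["series"]}

```bash
mkdir -p pics
cat > h.py <<'E'
import numpy as np, cv2
from bench import telemetry, camera, get_calibration, r
from scipy.spatial.transform import Rotation as R
def cal(n):
    c=get_calibration(n); f=240/np.tan(np.radians(c['fovy'])/2)
    Rm=np.array(c['rotation'],float)
    if Rm.size==4: Rm=R.from_quat(Rm.ravel()).as_matrix()
    return c,f,np.array(c['xyz']),Rm.reshape(3,3)
def dist(c):
    for k in c:
        if 'dist' in k.lower(): return np.array(c[k],float).ravel()
    return np.zeros(5)
def ray(n,u,v):
    c,f,o,Rm=cal(n)
    K=np.array([[f,0,c['cx']],[0,f,c['cy']],[0,0,1]])
    p=cv2.undistortPoints(np.array([[[u,v]]],float),K,dist(c))[0,0]
    return o,Rm@np.array([p[0],-p[1],-1])
def onz(n,u,v,z):
    o,d=ray(n,u,v); return o+d*(z-o[2])/d[2]
def proj(n,P):
    c,f,o,Rm=cal(n); q=Rm.T@(np.array(P)-o)
    K=np.array([[f,0,c['cx']],[0,f,c['cy']],[0,0,1]])
    return cv2.projectPoints(np.array([[q[0],-q[1],-q[2]]]),np.zeros(3),np.zeros(3),K,dist(c))[0].ravel()
def save(n,name):
    im=camera(n); cv2.imwrite(f'pics/{name}.png',im[...,::-1]); return im
E
python3 - <<'E'
from h import *
for n in('scene','top'):
    print(get_calibration(n)); save(n,n+'0')
s=telemetry.read_state(); print(s, r.tips_ahead)
E
```

```text
{'fovy': 52.65394805730385, 'cx': 326.2898849830171, 'cy': 236.49979272611617, 'xyz': array([ 1.25747674, -0.54770948,  0.78899859]), 'rotation': array([0.41637072, 0.20728364, 0.416161  , 0.78133152])}
{'fovy': 45.56255936106803, 'cx': 317.46050697102515, 'cy': 239.166943027109, 'xyz': array([ 1.91400219e-01, -4.25020852e-04,  1.65337069e+00]), 'rotation': array([ 0.05634981, -0.05386899, -0.70147212,  0.70842056])}
{'time': 0.1, 'joint_positions': array([-1.329618  ,  0.33279609, -0.06468383,  1.46086107,  0.02161262,
        1.34989644, -0.0884983 ]), 'joint_vel': array([ 0.00058904, -0.00193523,  0.00085264, -0.00299359, -0.00012843,
       -0.00047953, -0.0010513 ]), 'joint_torque': array([ 1.56940790e-03, -6.24551511e+01,  2.47120508e-02, -3.90719891e+01,
       -6.13809773e-02,  3.66334710e-02,  4.35705522e-05]), 'ee_pos': array([0.16288854, 0.6030701 , 0.24383952]), 'eef_rot': array([ 1.31502904e-01,  9.91315583e-01, -6.30961148e-04, -4.58277293e-05]), 'ft_force': array([ 0.6241338 ,  0.07790735, -0.25500068]), 'torque': array([0.00571167, 0.01987849, 0.04452081]), 'grip_force': 0.0, 'width': 0.0869427594816039} 0.022
```

View pics/scene0.png

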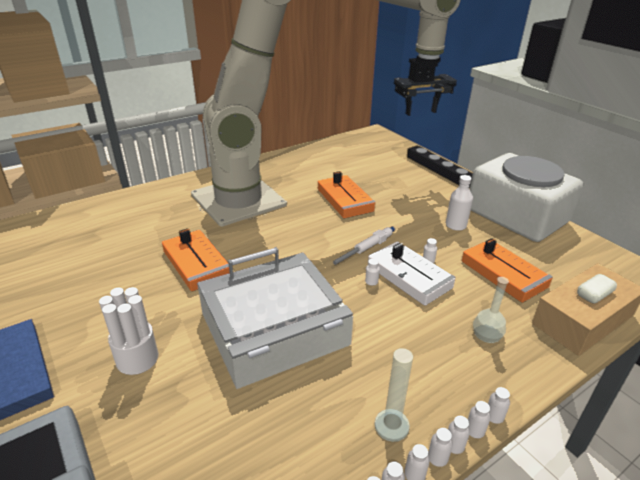

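View pics/top0.png

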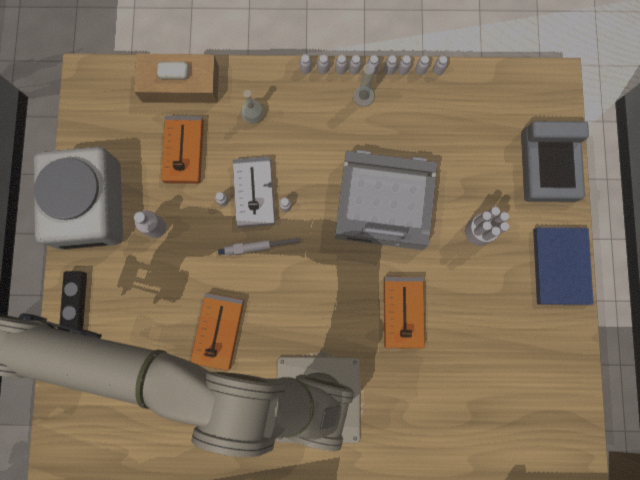

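The scene view shows three orange look-alikes (top px (181,150), (217,330), (404,312)) and one white controller at top (253,190), with its grip near (254,205) and a small dark clip near (267,185). I choose the white one. The shaker is at top (388,195) and its handle at (385,232). Next is a close crop of both.

Run:
```python
from h import *
t=cv2.imread('pics/top0.png'); s=cv2.imread('pics/scene0.png')
z=lambda im,x,y,w,h,k: cv2.resize(im[y:y+h,x:x+w],None,fx=k,fy=k,interpolation=cv2.INTER_CUBIC)
a=z(t,210,150,100,75,4); b=z(s,360,220,100,75,4); c=z(t,330,145,110,105,3.636)[:300]; 
c=cv2.resize(t[145:250,330:440],(400,300)); d=cv2.resize(s[235:355,195:355],(400,300))
cv2.imwrite('pics/crop0.png',np.vstack([np.hstack([a,b]),np.hstack([c,d])]))
```

```text
(no output)
```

View pics/crop0.png

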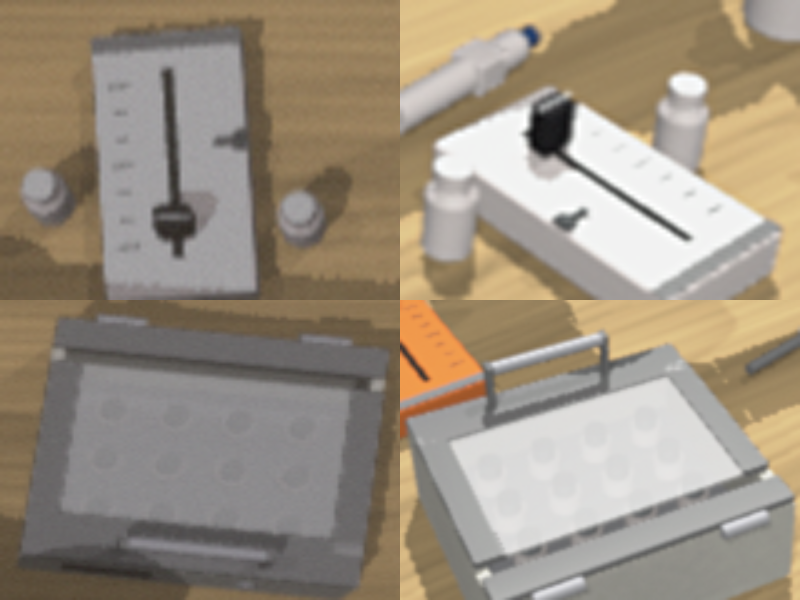

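Run:
```python
from h import *
np.set_printoptions(precision=4,suppress=True)
def p(l,n,u,v,z): P=onz(n,u,v,z); print(l,n,P); return P
a=p('trk far','top',251.75,167.5,.035);b=p('trk near','top',254.5,213.75,.035)
d=a-b; print('len',np.hypot(*d[:2]),'yaw',np.degrees(np.arctan2(d[1],d[0])))
for c in ((94,52),(243,38),(103,290),(255,290)): p('box corner','top',210+c[0]/4,150+c[1]/4,.035)
p('trk far','scene',360+290/4,220+238/4,.035); p('trk near','scene',360+165/4,220+152/4,.035)
for c in ((550,88),(780,235),(655,292),(437,148)): p('box corner','scene',360+(c[0]-400)/4,220+c[1]/4,.035)
p('grip','top',210+174/4,150+216/4,.0715);p('grip','scene',399,245.5,.0715)
p('clip','top',267,184.5,.04);p('clip','scene',403,274.5,.04)
for q in((364.4,229),(407,234.2)):p('rod','top',*q,.1375)
for q in((231,261.8),(276.2,251)):p('rod','scene',*q,.1335)
# guard top corners
for c in ((60,320),(388,350),(22,565),(358,590)): p('guard','top',330+c[0]/3.636,145+(c[1]-300)/2.857,.0935)
p('vialA','top',210+42/4,150+183/4,.064);p('vialB','top',210+300/4,150+207/4,.064)
```

```text
trk far top [0.6563 0.2009 0.035 ]
trk near top [0.5185 0.1891 0.035 ]
len 0.1383313100729589 yaw 4.8928546669762865
box corner top [0.6694 0.2548 0.035 ]
box corner top [0.6811 0.1459 0.035 ]
box corner top [0.4923 0.2425 0.035 ]
box corner top [0.4933 0.133  0.035 ]
trk far scene [0.6596 0.2013 0.035 ]
trk near scene [0.5522 0.1955 0.035 ]
box corner scene [0.4925 0.2354 0.035 ]
box corner scene [0.6879 0.25   0.035 ]
box corner scene [0.6843 0.148  0.035 ]
box corner scene [0.5036 0.1283 0.035 ]
grip top [0.5392 0.1884 0.0715]
grip scene [0.5433 0.1903 0.0715]
clip top [0.6044 0.1546 0.04  ]
clip scene [0.6098 0.1488 0.04  ]
rod top [ 0.4588 -0.12    0.1375]
rod top [ 0.4457 -0.2344  0.1375]
rod scene [ 0.4502 -0.2273  0.1335]
rod scene [ 0.469  -0.1242  0.1335]
guard top [ 0.6873 -0.0734  0.0935]
guard top [ 0.6589 -0.3279  0.0935]
guard top [ 0.4412 -0.045   0.0935]
guard top [ 0.4192 -0.2998  0.0935]
vialA top [0.564  0.2841 0.064 ]
vialB top [0.5483 0.0999 0.064 ]
```

The crop confirms it: a black grip on the white controller at top (253.5,204), the dark clip at (267,184.5) and the rod at top (364..407, 229..234). The grip has to go about 62 mm along a track yawed about 4.5°. First I go above it with the fingers closing along the track.

```bash
cat >> h.py <<'E'
def delta(P,yaw):
    "tool pointing down, tool y along world yaw (deg, mod 180)"
    s=telemetry.read_state(); A=R.from_quat(s['eef_rot']); best=None
    for k in (0,180):
        a=np.radians(yaw+k); y=np.array([np.cos(a),np.sin(a),0]); z=np.array([0,0,-1.]); x=np.cross(y,z)
        v=(A.inv()*R.from_matrix(np.c_[x,y,z])).as_rotvec()
        if best is None or np.linalg.norm(v)<np.linalg.norm(best): best=v
    print('turn',np.round(np.degrees(best)/5,2),'shift',np.round(A.inv().apply(np.array(P)-s['ee_pos'])/.04,2),'q7',s['joint_positions'][6].round(2),'t',s['time'])
E
python3 -c "
from h import *
delta((.541,.19,.18),4.5)"
```

```text
turn [-1.000e-02  1.000e-02  1.408e+01] shift [-11.82  -7.5    1.61] q7 -0.09 t 0.1
```

Emit:
{"op": "drive_tool", "data": {"series": [0,0,14.1,-11.8,-7.5,0,1,0,0,14.1,-11.8,-7.5,0,1,0,0,14.1,-11.8,-7.5,0,1,0,0,14.1,-11.8,-7.5,0,1,0,0,14.1,-11.8,-7.5,0,1,0,0,14.1,-11.8,-7.5,0,1,0,0,14.1,-11.8,-7.5,0,1,0,0,14.1,-11.8,-7.5,0,1,0,0,14.1,-11.8,-7.5,0,1,0,0,14.1,-11.8,-7.5,0,1]}}

```text
time: 0.93
ee_pos: [0.4451, 0.2941, 0.2445]
eef_rot: [0.682, 0.731, 0.0, -0.0]
ft_force: [0.9, 1.6, -0.4]
width: 0.0872
grip_force: 0.0
```

```bash
python3 -c "
from h import *
delta((.541,.19,.15),4.5)"
```

```text
turn [-0.  -0.  -0.1] shift [-2.76  2.21  2.36] q7 -0.56 t 0.9333
```

Emit:
{"op": "drive_tool", "data": {"series": [0,0,-0.1,-2.76,2.21,1.2,1,0,0,-0.1,-2.76,2.21,1.2,1,0,0,-0.1,-2.76,2.21,1.2,1,0,0,-0.1,-2.76,2.21,1.2,1,0,0,-0.1,-2.76,2.21,2.3,1,0,0,-0.1,-2.76,2.21,2.3,1,0,0,-0.1,-2.76,2.21,2.3,1,0,0,-0.1,-2.76,2.21,2.3,1]}}

```text
time: 1.6
ee_pos: [0.5407, 0.1935, 0.1536]
eef_rot: [0.676, 0.737, 0.0, -0.0]
ft_force: [-0.0, -0.9, 0.4]
width: 0.0871
grip_force: 0.0
```

```bash
python3 -c "
from h import *
im=save('scene','s1'); t=save('top','t1')
z=lambda im,x,y: cv2.resize(im[y:y+75,x:x+100],(400,300),interpolation=cv2.INTER_CUBIC)
cv2.imwrite('pics/crop1.png',np.hstack([z(im,360,215),z(t,210,150)])[...,::-1])
s=telemetry.read_state()['ee_pos'];print(s,proj('scene',s),proj('top',s))
"
```

```text
[0.5412525  0.19384738 0.15455407] [403.14086968 217.23054352] [248.01096448 196.56256971]
```

View pics/crop1.png

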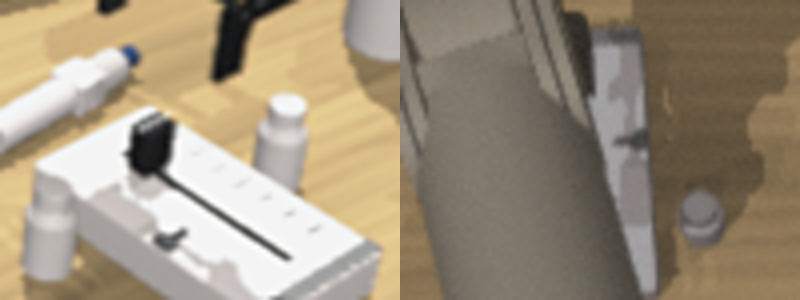

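The scene crop shows the open fingers straddling the grip, whose top centre is at scene (398,245.5), with the clip finger at (403,274.5). Descend and close.

Emit:
{"op": "drive_tool", "data": {"series": [0,0,0,-0.1,0,1.0,1,0,0,0,-0.1,0,1.6,1,0,0,0,-0.1,0,2.15,1,0,0,0,-0.1,0,2.15,1,0,0,0,-0.1,0,2.15,-1,0,0,0,-0.1,0,2.15,-1,0,0,0,-0.1,0,2.15,-1,0,0,0,-0.1,0,2.15,-1,0,0,0,-0.1,0,2.15,-1,0,0,0,-0.1,0,2.15,-1], "grip_force": 8}}

```text
time: 2.53
ee_pos: [0.5414, 0.1888, 0.0672]
eef_rot: [0.676, 0.737, 0.001, 0.0]
ft_force: [-0.5, -0.8, -0.4]
width: 0.0549
grip_force: 0.0
```

Emit:
{"op": "drive_tool", "data": {"series": [0,0,0,0,0,0,-1,0,0,0,0,0,0,-1,0,0,0,0,0,0,-1,0,0,0,0,0,0,-1,0,0,0,0,0,0,-1]}}

```text
time: 2.95
ee_pos: [0.5411, 0.1886, 0.0665]
eef_rot: [0.676, 0.737, -0.0, -0.0]
ft_force: [0.7, -0.0, -0.7]
width: 0.0216
grip_force: 0.0
```

Emit:
{"op": "drive_tool", "data": {"series": [0,0,0,0,0,0,-1,0,0,0,0,0,0,-1,0,0,0,0,0.2,0,-1,0,0,0,0,0.4,0,-1,0,0,0,0,0.6,0,-1,0,0,0,0,0.8,0,-1,0,0,0,0,1.0,0,-1,0,0,0,0,1.2,0,-1,0,0,0,0,1.2,0,-1]}}

```text
time: 3.7
ee_pos: [0.5907, 0.193, 0.0665]
eef_rot: [0.676, 0.737, 0.001, 0.0]
ft_force: [1.8, 1.1, 0.5]
width: 0.02
grip_force: 8.0
```

```bash
python3 -c "
from h import *
im=save('scene','s2'); t=save('top','t2')
z=lambda im,x,y: cv2.resize(im[y:y+75,x:x+100],(400,300),interpolation=cv2.INTER_CUBIC)
cv2.imwrite('pics/crop2.png',np.hstack([z(im,360,225),z(t,210,150)])[...,::-1])
s=telemetry.read_state()['ee_pos'];print(s)
"
```

```text
[0.58968495 0.19285721 0.06653209]
```

View pics/crop2.png

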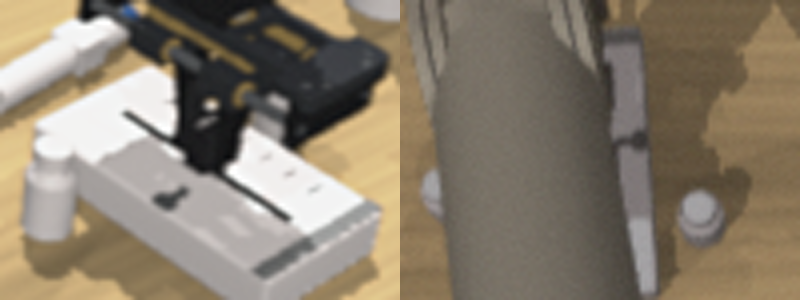

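The scene crop shows the grip held, its base near crop (210,165), with the clip at crop (172,197) still ahead of it. I measure the clip by mask in both first pictures.

Run:
```python
from h import *
np.set_printoptions(precision=4,suppress=True)
t=np.array([np.cos(np.radians(4.7)),np.sin(np.radians(4.7))]); nx=np.array([t[1],-t[0]])
p0=np.array([.5411,.1886])
for n,f,(x0,x1,y0,y1),z in (('top','top0',(261,274,179,190),.039),('scene','scene0',(394,412,266,284),.039),('top','top0',(245,262,196,212),.0715),('scene','scene0',(388,408,240,264),.0715)):
    g=cv2.imread(f'pics/{f}.png',0)[y0:y1,x0:x1].astype(float)
    bg=np.median(g); w=np.clip(bg-g-25,0,None)
    nc,lab,st,_=cv2.connectedComponentsWithStats((w>0).astype(np.uint8)); 
    k=1+np.argmax(st[1:,4]); w=w*(lab==k); ys,xs=np.nonzero(w)
    print(n,z,bg,'bbox',st[k],'px',x0+np.average(xs,weights=w[ys,xs]),y0+np.average(ys,weights=w[ys,xs]))
    if z<.05:
      Q=np.array([onz(n,x0+a,y0+b,z)[:2]-p0 for a,b in zip(xs,ys)]); al,ac=Q@t,Q@nx; W=w[ys,xs]
      print('  along',np.average(al,weights=W),'across',np.average(ac,weights=W),ac.min(),ac.max())
      for lo,hi in((25,32),(32,38),(38,44),(44,50),(50,58)):
        m=(ac*1e3>lo)&(ac*1e3<hi)
        if m.any(): print('   ',lo,np.average(al[m],weights=W[m]).round(4),m.sum(),W[m].sum())
```

```text
top 0.039 149.0 bbox [ 3  0 10 11 57] px 270.62918918918916 184.09243243243245
  along 0.06098334197596895 across 0.04957730203472447 0.030041501249679598 0.05735687264815558
    25 0.0603 3 41.0
    32 0.0601 5 98.0
    38 0.06 6 175.0
    44 0.0605 12 397.0
    50 0.0614 31 1139.0
scene 0.039 242.0 bbox [  0   6  15  12 121] px 399.6853518821604 277.94108019639935
  along 0.06859569672760786 across 0.060409653247998914 0.031144067949559335 0.08535758117127765
    25 0.0622 1 52.0
    32 0.0628 6 408.0
    38 0.0631 7 421.0
    44 0.0625 10 786.0
    50 0.0636 15 1256.0
top 0.0715 128.5 bbox [  3   0  11  16 108] px 253.41788967611336 204.7903593117409
scene 0.0715 142.0 bbox [  3   3  17  21 149] px 397.50706229041765 252.29407580530435
```

Emit:
{"op": "drive_tool", "data": {"series": [0,0,0,0,0.17,0,-1,0,0,0,0,0.33,0,-1,0,0,0,0,0.33,0,-1,0,0,0,0,0.33,0,-1]}}

```text
time: 4.13
ee_pos: [0.6027, 0.194, 0.0665]
eef_rot: [0.676, 0.737, 0.0, 0.0]
ft_force: [2.1, 0.5, -0.5]
width: 0.02
grip_force: 8.0
```

```bash
python3 -c "
from h import *
t=np.array([np.cos(np.radians(4.7)),np.sin(np.radians(4.7))])
for i in range(2):
  camera('top'); s=telemetry.read_state(); print(s['ee_pos'],(s['ee_pos'][:2]-[.5411,.1886])@t,s['ft_force'],s['width'])
"
```

```text
[0.60244149 0.1939604  0.06654974] 0.061574447908060374 [ 1.66578455  0.7196896  -0.5537866 ] 0.020042999645679998
[0.6022577  0.19398686 0.06653559] 0.061393443207087124 [ 0.83146975  1.10905497 -0.48785836] 0.019913751575200426
```

Open partly, retreat upward, then go to a spot that clears the view while heading for the shaker.

Emit:
{"op": "drive_tool", "data": {"series": [0,0,0,0,0,0,0.2,0,0,0,0,0,0,0.2,0,0,0,0,0,0,0.2,0,0,0,0,0,0,0.2,0,0,0,0,0,-0.7,0.2,0,0,0,0,0,-1.6,0.2,0,0,0,0,0,-2.5,0.2,0,0,0,0,0,-3.4,0.2,0,0,0,0,0,-3.8,0.2,0,0,0,0,0,-3.8,0.2]}}

```text
time: 5.07
ee_pos: [0.6039, 0.1942, 0.2236]
eef_rot: [0.676, 0.736, 0.003, 0.001]
ft_force: [0.4, -0.5, 0.2]
width: 0.0519
grip_force: 0.0
```

```bash
python3 -c "
from h import *
delta((.455,-.177,.22),-6.5)"
```

```text
turn [ 0.08 -0.04  2.27] shift [-8.93 -4.5   0.04] q7 -0.19 t 5.0667
```

Emit:
{"op": "drive_tool", "data": {"series": [0,0,2.27,-8.9,-4.5,0,0.6,0,0,2.27,-8.9,-4.5,0,0.6,0,0,2.27,-8.9,-4.5,0,0.6,0,0,2.27,-8.9,-4.5,0,0.6,0,0,2.27,-8.9,-4.5,0,0.6,0,0,2.27,-8.9,-4.5,0,0.6,0,0,2.27,-8.9,-4.5,0,0.6,0,0,2.27,-8.9,-4.5,0,0.6,0,0,2.27,-8.9,-4.5,0,0.6,0,0,2.27,-8.9,-4.5,0,0.6]}}

```text
time: 5.9
ee_pos: [0.4504, -0.1804, 0.218]
eef_rot: [0.747, 0.665, -0.0, -0.0]
ft_force: [-0.2, -0.5, -0.8]
width: 0.0696
grip_force: 0.0
```

```bash
python3 -c "
from h import *
im=save('scene','s3'); t=save('top','t3')
z=lambda im,x,y,w=100,h=75: cv2.resize(im[y:y+h,x:x+w],(400,300),interpolation=cv2.INTER_CUBIC)
cv2.imwrite('pics/crop3.png',np.vstack([np.hstack([z(im,360,225),z(t,210,150)]),np.hstack([z(im,200,200),z(t,330,170)])])[...,::-1])
s=telemetry.read_state()['ee_pos'];print(s)
delta((.455,-.177,.2),-6.5)
for n in('scene','top'): print(proj(n,s))
"
```

```text
[ 0.45070305 -0.18051541  0.21819393]
turn [-0.    0.   -0.08] shift [0.1  0.1  0.45] q7 0.19 t 6.0
[247.61733282 223.3439617 ]
[390.6402214  226.86181529]
```

View pics/crop3.png

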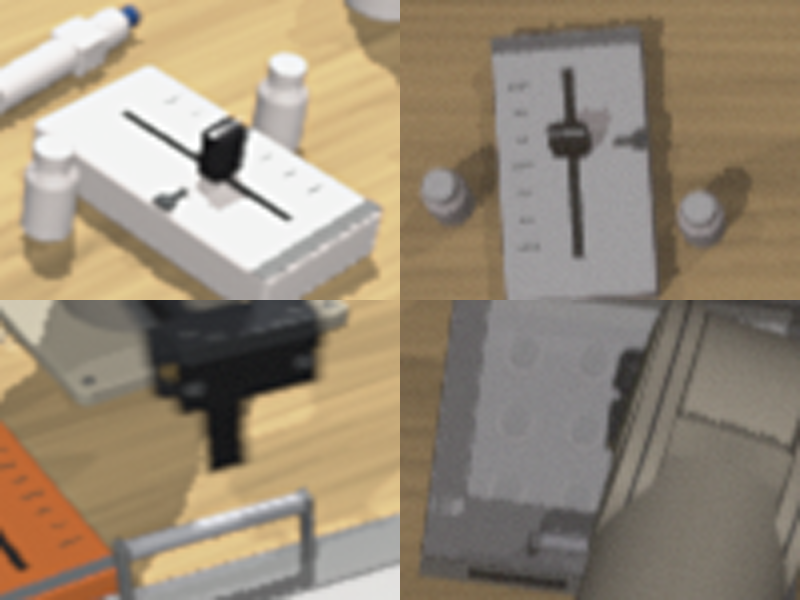

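The grip now looks level with the clip: its top-face stripe is at top (252.5,182.8) and the clip finger at (265.5,185). The fingers hang above the rod. Numeric check of both.

Run:
```python
from h import *
np.set_printoptions(precision=4,suppress=True)
t=np.array([np.cos(np.radians(4.7)),np.sin(np.radians(4.7))]);p0=np.array([.5411,.1886])
for n,u,v,z in (('top',252.5,182.75,.0715),('scene',415.5,257.75,.0715),('top',253.5,203.75,.0715),('scene',398.5,245.5,.0715)): print(n,(onz(n,u,v,z)[:2]-p0)@t)
# rod ends in scene crop (4x, off 200,200)
A=onz('scene',200+125/4,200+248/4,.1345);B=onz('scene',200+308/4,200+200/4,.1345);print('rod',A,B,(A+B)/2)
g=cv2.imread('pics/top0.png')[215:245,355:420]; cv2.imwrite('pics/rod.png',np.vstack([cv2.resize(g,(780,360),interpolation=cv2.INTER_CUBIC)]))
```

```text
top 0.060093500044907766
scene 0.06356235460042815
top -0.001156656931876766
scene 0.0015928515346190703
rod [ 0.4524 -0.2277  0.1345] [ 0.4679 -0.1214  0.1345] [ 0.4601 -0.1745  0.1345]
```

View pics/rod.png

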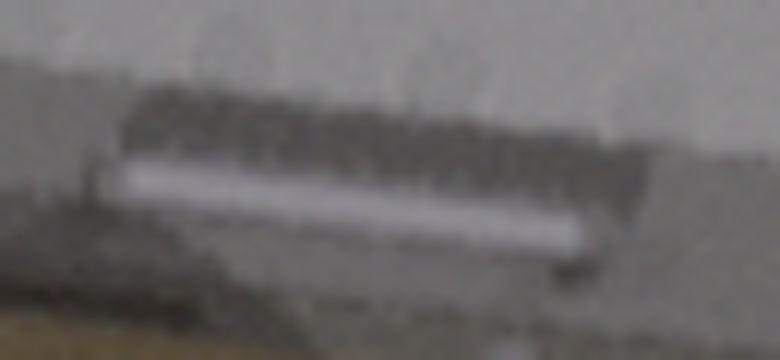

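The rod shows in the top picture from (365,229.8) to (403.6,234.3), and the slider agrees with the clip to within 1 mm in both views.

Run:
```python
from h import *
np.set_printoptions(precision=4,suppress=True)
A=onz('top',365,229.8,.134);B=onz('top',403.6,234.3,.134);print(A,B,(A+B)/2,np.degrees(np.arctan2(*(A-B)[:2])))
delta((.458,-.175,.1305),-7.3)
```

```text
[ 0.4572 -0.1219  0.134 ] [ 0.4459 -0.2258  0.134 ] [ 0.4515 -0.1738  0.134 ] 6.209493473065993
turn [-0.    0.    0.08] shift [0.16 0.17 2.19] q7 0.19 t 6.0
```

Emit:
{"op": "drive_tool", "data": {"series": [0,0,0.02,0.16,0.12,1.0,0.6,0,0,0.02,0.16,0.12,1.6,0.6,0,0,0.02,0.16,0.12,2.09,0.6,0,0,0.02,0.16,0.12,2.09,0.6,0,0,0.02,0.16,0.12,2.09,-1,0,0,0.02,0.16,0.12,2.09,-1,0,0,0.02,0.16,0.12,2.09,-1,0,0,0.02,0.16,0.12,2.09,-1,0,0,0.02,0.16,0.12,2.09,-1,0,0,0.02,0.16,0.12,2.09,-1], "grip_force": 15}}

```text
time: 6.83
ee_pos: [0.4589, -0.1704, 0.1355]
eef_rot: [0.746, 0.665, 0.0, 0.0]
ft_force: [-0.4, -1.0, 0.5]
width: 0.0375
grip_force: 0.0
```

Emit:
{"op": "drive_tool", "data": {"series": [0,0,0,0,0,0,-1,0,0,0,0,0,0,-1,0,0,0,0,0,0,-1,0,0,0,0,0,0,-1,0,0,0,0,0,0,-1,0,0,0,0,0,0,-1]}}

```text
time: 7.33
ee_pos: [0.4556, -0.17, 0.1337]
eef_rot: [0.747, 0.665, -0.002, -0.003]
ft_force: [-11.3, 1.9, 2.7]
width: 0.0115
grip_force: 15.0
```

```bash
python3 -c "
from h import *
s=telemetry.read_state();print(s['ee_pos'],s['ft_force'],s['width'],s['grip_force'])"
```

```text
[ 0.45556606 -0.17002385  0.1336996 ] [-11.31138674   1.90568675   2.68841355] 0.011489447850351088 15.000777840614319
```

The rod is gripped with a width of 11.5 mm. Now I raise it along the arc, relieving the 2.7 mm offset first.

Emit:
{"op": "drive_tool", "data": {"series": [0,0,0,0,-0.07,0,-1,0,0,0,0,-0.015,-0.245,-1,0,0,0,0,0.05,-0.49,-1,0,0,0,0,0.13,-0.73,-1,0,0,0,0,0.215,-0.96,-1,0,0,0,0,0.315,-1.19,-1,0,0,0,0,0.42,-1.42,-1,0,0,0,0,0.535,-1.64,-1,0,0,0,0,0.66,-1.86,-1,0,0,0,0,0.66,-1.86,-1], "grip_force": 25}}

```text
time: 8.17
ee_pos: [0.4857, -0.1736, 0.2111]
eef_rot: [0.746, 0.665, 0.0, 0.0]
ft_force: [-5.2, 0.4, 0.4]
width: 0.0107
grip_force: 25.0
```

```bash
python3 -c "
from h import *
camera('top');s=telemetry.read_state();print(s['ee_pos'],s['ft_force'],s['torque'],s['width'],s['grip_force'])"
```

```text
[ 0.48511759 -0.17354056  0.21010955] [-4.69528712  0.34277172 -0.76102892] [-0.11627979  0.8478972   0.03496776] 0.011190898935051367 25.000786185264587
```

Emit:
{"op": "drive_tool", "data": {"series": [0,0,0,0,0.14,-0.21,-1,0,0,0,0,0.28,-0.41,-1,0,0,0,0,0.44,-0.61,-1,0,0,0,0,0.6,-0.8,-1,0,0,0,0,0.775,-0.985,-1,0,0,0,0,0.95,-1.16,-1,0,0,0,0,1.14,-1.33,-1,0,0,0,0,1.325,-1.49,-1,0,0,0,0,1.53,-1.64,-1,0,0,0,0,1.73,-1.78,-1]}}

```text
time: 9.05
ee_pos: [0.5544, -0.1818, 0.2818]
eef_rot: [0.746, 0.665, 0.0, 0.001]
ft_force: [-2.0, -1.7, 0.4]
width: 0.0111
grip_force: 25.0
```

Emit:
{"op": "drive_tool", "data": {"series": [0,0,0,0,0,0,-1,0,0,0,0,0,0,-1,0,0,0,0,0,0,-1,0,0,0,0,0,0,-1]}}

```text
time: 9.38
ee_pos: [0.5531, -0.1816, 0.2809]
eef_rot: [0.747, 0.665, -0.0, -0.0]
ft_force: [-4.2, -0.7, 3.6]
width: 0.0111
grip_force: 25.0
```

```bash
python3 -c "
from h import *
im=save('scene','s4'); t=save('top','t4')
cv2.imwrite('pics/v4.png',np.hstack([im[100:400,150:550],t[100:400,190:590]])[...,::-1])
P=[]
for i in range(4):
  camera('top');s=telemetry.read_state();P.append(s['ee_pos'])
print(np.mean(P,0),s['ft_force'],s['width'],s['grip_force'],s['time'])
p=np.mean(P,0); e=np.array([.9928,-.12]); dx=(p[:2]-[.4556,-.17])@e; dz=p[2]-.003-.1315
print(dx,dz,[np.degrees(np.arctan2(h,.225-dx))-11.56 for h in (dz+.046,)],np.hypot(dz+.046,.225-dx))
"
```

```text
[ 0.55307539 -0.18161552  0.28081973] [-4.70846115 -1.04519797  4.427403  ] 0.011072280528219656 25.00089794397354 9.6833
0.09816742992843648 0.14631973239524154 [np.float64(45.035624909944374)] 0.23037660536507473
```

View pics/v4.png

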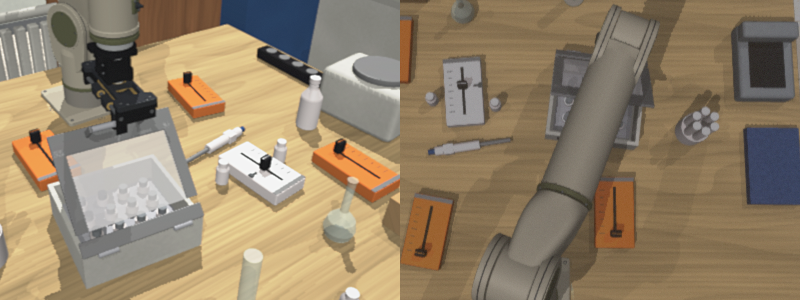

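The guard stands open with the rod still held, at about 45.0° and with a consistent radius of 230 mm. The slider is at the clip and the vials are undisturbed. Handing in.

```bash
python3 -c "
from bench import r
print(r.close_job())"
```

```text
the job is handed in; nothing more can be done
None
```

I slid the speed grip level with the pointer clip (within about 1 mm by camera), then lifted the guard by its rod to about 45°. The arm was still holding it there when I handed the job in at 9.7 s.

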